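# Fasten a power board with push rivets, crosswise

### The arm

A 7-joint arm with a two-finger parallel gripper is mounted at the origin on the work surface. World frame = base frame: x ahead of the robot, y to its left, z up, the work surface at z = 0. Lengths are in m, angles in rad, forces in N, time in s.
With the tool pointing down it reaches from about 0.425 to 0.925 m from the base axis. Payload 6.8 kg.
Tool frame: the origin (TCP) lies on the centre line of the jaws, within the pads' length; the fingertips stand 14 mm ahead of it and the grasp point (between the pads) lies 5 mm behind it (r.tips_ahead is the distance from the TCP to the fingertips, in m); z points along the fingers, y is the line along which they close (so a half turn about z gives the same grasp; the last joint's range is limited). The gripper opens to 85 mm and grips with 20 to 120 N. Pads are 22 mm wide; open, the fingers measure 114 mm over their backs; the gripper's body (76 mm by 85 mm) begins 54 mm behind the grasp point. The pads swing forward as they close: fully open they stand 13 mm farther back than shut.
Start: joints at [-1.22, 0.477, 0.022, 1.555, -0.011, 1.109, -0.083], TCP at [0.299, 0.605, 0.245] pointing down, gripper open.
Joint ranges: [-2.96, 2.96], [-0.34, 2.1], [-1.41, 1.46], [0.24, 2.44], [-1.37, 4.51], [0.17, 1.92], [-2.96, 2.96]. Speed limits (rad/s): [2.39, 2.39, 3.14, 3.14, 3.14, 3.14, 3.14].

### API

Orientations are given as a rotation vector (axis times angle).
In Python, from bench import r, eyes gives the robot as it stands.
- The arm moves only by the tool step_arm, never from a script. Its argument "rows" is a list of rows, each a list of 6 numbers: the shift along the world's x, y, z in units of 60 cm (1.0 is 60 cm), then the turn, a rotation vector about the world's x, y, z in units of pi rad (1.0 is pi rad). In form: [[x, y, z, rx, ry, rz], ...]. A call has 1 to 5 rows; each row is the pose to reach, as a shift and turn from the pose commanded when the call began, turning the shorter way round; what a row does not reach only later rows make up. A row lasts 1/12 s, in which the tool goes at most 41.7 mm and 7.16 degrees, less where a joint would pass 70% of its speed; a pose out of reach is approached as far as the arm can. A call with a number of a shift or a turn outside -1 to 1 is refused whole. A call with a gripper value outside its range is refused whole. "jaw" is the closure, from 0 (fully open) to 1 (shut), set as the call begins (left out, the last holds). The fingers move at their own pace and stop on an object; "squeeze" is the grip in N (left out, the last holds). Time passes only in rows, so rows that repeat a pose let the fingers close. It gives the time, the measured TCP pose, the force, the opening and the grip force at its end, in the units of the state.
- r.get_obs(): the state, without advancing time (a new reading comes with each control period).
- eyes.grab_frame(name): name is "side" or "top"; returns the picture (420x560x3 uint8, red, green, blue); there is no depth.
- eyes.camera_info(name): a dict with "mtx" (3x3 intrinsics, pixels), "extrinsics" (4x4, takes a point from camera to world coordinates). Camera axes: x right, y down, z forward; pixel columns grow to the right and rows downward; lengths in m; the calibration is good to about 2 mm. A picture is of the moment at which its call begins. camera_info takes no time and is no camera call.
- r.hand_in(): hands the job in; it is judged then, once.
The state is a dict: "clock": time; "joints": joint angles; "qvel": joint speeds; "tau": joint torques, N m; "tcp_pos": TCP position; "orientation": TCP orientation; "contact_force": force on the tool from outside, world axes, zero at the start; "moment": the same for the moment, N m; "grip_width": finger opening in m; "gripper_force": force on a finger pad.
Only numpy, scipy, OpenCV 4.12 (cv2) and the standard library are available. Lean on these libraries where they do the work, as an engineer would, in place of code of your own. Each camera call takes 0.05 s, during which the arm holds its last target. There are 200 camera calls.

### The job

Fasten the circuit board of the power unit: with a fingertip, gently press the pins of its four white push rivets home one after the other until each head sits down on its collar, working crosswise so that the board does not bow: first the corner beside the large round capacitor, then the corner diagonally opposite, then the other corner at the terminal-block end, and the last corner at the end. Only press: do not shift or lift the unit, leave everything else on the bench where it is, and finish with the hand clear.

Things in the scene. Friction and masses are not known exactly. Their poses are not given: they have to be found in the camera images.
- unit: Power unit, 1.5 kg, loose on the bench, any yaw: finned aluminium heat sink 210 x 160 x 20 mm, over it a dark green board 190 x 140 mm, its top 32 mm above the bench. Origin: centre of underside; x along the long side to the terminal-block edge, z up. Parts fill the middle (|x| < 63, |y| < 60 mm), up to 72 mm above the bench, 25 mm clear of the rivets.
- capacitor_top (a point): Centre of the top of the one large round capacitor on the board, an upright dark cylinder 30 mm across and 40 mm high, at unit x = +40, y = +45, z = 72 mm. It stands near one corner and so marks the rivet to start with.
- terminal_top (a point): Centre of the top of the black terminal block, 14 x 56 x 16 mm with a row of six screws, midway along one short edge of the board (unit x = +86, y = 0, z = 48 mm).
- rivet_a_top (a point): Centre of the top of the head of the push rivet at the capacitor corner (unit frame x = +83, y = +58 mm). White nylon head 10 mm across, 3 mm thick, on a thin pin over a fixed white collar 16 mm across, 2 mm high. At the start the head is 6 to 8 mm clear of the collar (top 43 to 45 mm above the bench); home, it rests on the collar, top at 37 mm.
- rivet_b_top (a point): Centre of the top of the head of the push rivet at the other corner at the terminal-block end (x = +83, y = -58 mm). White nylon head 10 mm across, 3 mm thick, on a thin pin over a fixed white collar 16 mm across, 2 mm high. At the start the head is 6 to 8 mm clear of the collar (top 43 to 45 mm above the bench); home, it rests on the collar, top at 37 mm.
- rivet_c_top (a point): Centre of the top of the head of the push rivet at the corner diagonally across from the capacitor corner (x = -83, y = -58 mm). White nylon head 10 mm across, 3 mm thick, on a thin pin over a fixed white collar 16 mm across, 2 mm high. At the start the head is 6 to 8 mm clear of the collar (top 43 to 45 mm above the bench); home, it rests on the collar, top at 37 mm.
- rivet_d_top (a point): Centre of the top of the head of the push rivet at the remaining corner, diagonally across from rivet_b (x = -83, y = +58 mm). White nylon head 10 mm across, 3 mm thick, on a thin pin over a fixed white collar 16 mm across, 2 mm high. At the start the head is 6 to 8 mm clear of the collar (top 43 to 45 mm above the bench); home, it rests on the collar, top at 37 mm.
- rivet_a (a joint): How far the pin of rivet_a has been pushed down, in m: 0 to 0.002 at the start, 0.008 fully home against its stop. It slides straight down along the unit's z with about 3 N of friction, stays where it is left and has no spring; at the stop the board yields a little (about 2 mm at 20 N). A light press of 4 to 10 N is enough; over 25 N harms the board.
- rivet_b (a joint): How far the pin of rivet_b has been pushed down, in m: 0 to 0.002 at the start, 0.008 fully home against its stop. It slides straight down along the unit's z with about 3 N of friction, stays where it is left and has no spring; at the stop the board yields a little (about 2 mm at 20 N). A light press of 4 to 10 N is enough; over 25 N harms the board.
- rivet_c (a joint): How far the pin of rivet_c has been pushed down, in m: 0 to 0.002 at the start, 0.008 fully home against its stop. It slides straight down along the unit's z with about 3 N of friction, stays where it is left and has no spring; at the stop the board yields a little (about 2 mm at 20 N). A light press of 4 to 10 N is enough; over 25 N harms the board.
- rivet_d (a joint): How far the pin of rivet_d has been pushed down, in m: 0 to 0.002 at the start, 0.008 fully home against its stop. It slides straight down along the unit's z with about 3 N of friction, stays where it is left and has no spring; at the stop the board yields a little (about 2 mm at 20 N). A light press of 4 to 10 N is enough; over 25 N harms the board.
- screwdriver: Bystander: screwdriver 190 mm long, 26 mm thick, lying on the bench along the unit's long side at its -y side; origin under its middle.
- spare: Bystander: loose spare transformer 36 x 32 x 32 mm, standing 40 to 70 mm off the short side of the unit away from the terminal block; origin: centre of its underside.
- spray_can: Bystander: aerosol can 65 mm across, 184 mm high, standing to the left of the unit (+y side of the bench); origin: centre of its underside.
- parts_bin: Bystander: black storage bin 160 x 100 x 75 mm holding spare rivets, to the right of the unit (-y side of the bench); origin: centre of its underside.

How it is judged:
By the outcome, as a careful person would: the job done as asked, in the order asked, and still so for the second after the job is handed in, with the robot touching nothing.
It also fails if it takes over 58 s, if anything falls off the work surface, if the arm or the gripper's body presses on something with over 40 N, if the wrist force passes 120 N, or if a joint passes its speed limit or range.

## Working session

There is one attempt and no reset: what is moved stays moved. The work goes in short steps, Python scripts to look and compute and a tool call to move; the robot and the scene stay as the last step left them, time stands still between calls to the robot, and variables do not carry over. Pictures are saved under pics/ and viewed, at most 10 in all, crops included, and the job is handed in when it is done.

Besides the shell and the picture viewer there is one more tool, called in YAML: its name, and indented under it one key for each argument. step_arm: Moves the arm, as the interface text tells. Shifts and turns lie within -1 to 1; 1 stands for 60 cm of shift or pi rad of turn. Its arguments: {"type":"object","properties":{"rows":{"type":"array"},"jaw":{"type":"number"},"squeeze":{"type":"number"}},"required":["rows"]}

```bash
mkdir -p pics
python3 - <<'E'
from bench import r, eyes
import cv2,numpy as np
for n in("side","top"):
    cv2.imwrite(f"pics/{n}0.png",eyes.grab_frame(n)[:,:,::-1]); c=eyes.camera_info(n); print(n,np.round(c["mtx"],1).tolist(),np.round(c["extrinsics"],4).tolist())
o=r.get_obs(); print(o["clock"],o["tcp_pos"],o["orientation"],o["contact_force"],r.tips_ahead)
E
```

```text
side [[480.4, 0.0, 267.2], [0.0, 480.4, 218.4], [0.0, 0.0, 1.0]] [[0.9215, -0.2172, 0.322, 0.1674], [-0.3883, -0.5357, 0.7498, -1.054], [0.0097, -0.816, -0.578, 0.8745], [0.0, 0.0, 0.0, 1.0]]
top [[415.5, 0.0, 277.3], [0.0, 415.5, 208.5], [0.0, 0.0, 1.0]] [[-0.002, -0.9852, 0.1715, 0.3825], [-0.9997, 0.0064, 0.0251, -0.0287], [-0.0258, -0.1714, -0.9849, 1.3109], [0.0, 0.0, 0.0, 1.0]]
0.1 [0.29875136 0.60472875 0.24443564] [-7.14347575e-01 -3.05905941e+00  2.52700332e-03] [ 0.73694918 -0.00453312  0.20755264] 0.014
```

View pics/side0.png

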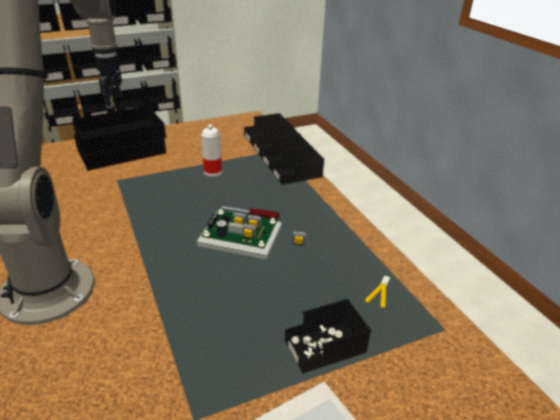

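View pics/top0.png

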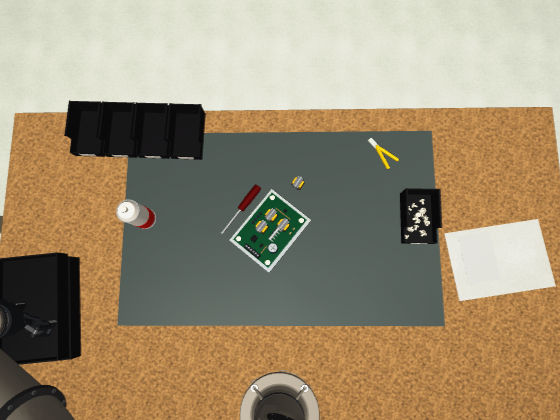

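The top view shows the unit near (270,230). The terminal block is on its lower-left edge (252,252) and the capacitor near (272,248). White rivets sit at about (268,264), (238,238), (273,197) and (303,221). Next I'll enlarge both views and find the blobs.

Run:
```python
import cv2,numpy as np
a=cv2.imread("pics/top0.png")[183:278,223:318]; b=cv2.imread("pics/side0.png")[200:260,192:288]
A=cv2.resize(a,(400,400),interpolation=cv2.INTER_CUBIC);B=cv2.resize(b,(400,250),interpolation=cv2.INTER_CUBIC)
c=np.zeros((400,800,3),np.uint8);c[:,:400]=A;c[:250,400:]=B;cv2.imwrite("pics/crop.png",c)
for n,im,(u0,v0),t in(("top",a,(223,183),0),("side",b,(192,200),0)):
    hsv=cv2.cvtColor(im,cv2.COLOR_BGR2HSV)
    for t in (150,190,215):
        m=((im.min(2)>t)).astype(np.uint8)
        k,l,s,ce=cv2.connectedComponentsWithStats(m)
        print(n,t,[(int(s[i,4]),round(ce[i,0]+u0,1),round(ce[i,1]+v0,1)) for i in range(1,k) if s[i,4]>4])
```

```text
top 150 [(5, np.float64(296.0), np.float64(184.0)), (611, np.float64(270.1), np.float64(233.1)), (20, np.float64(272.0), np.float64(197.1)), (37, np.float64(231.1), np.float64(220.5)), (19, np.float64(270.3), np.float64(213.9)), (21, np.float64(301.0), np.float64(220.0)), (52, np.float64(277.5), np.float64(229.3)), (22, np.float64(260.4), np.float64(226.2)), (20, np.float64(238.1), np.float64(238.0)), (53, np.float64(272.5), np.float64(247.3)), (21, np.float64(267.0), np.float64(262.0))]
top 190 [(518, np.float64(270.6), np.float64(234.0)), (15, np.float64(271.9), np.float64(197.3)), (18, np.float64(300.9), np.float64(220.0)), (18, np.float64(273.3), np.float64(233.7)), (16, np.float64(238.2), np.float64(238.4)), (37, np.float64(272.2), np.float64(247.3)), (18, np.float64(267.3), np.float64(262.1))]
top 215 [(12, np.float64(272.0), np.float64(197.2)), (14, np.float64(301.1), np.float64(219.9)), (14, np.float64(238.5), np.float64(238.3)), (17, np.float64(267.4), np.float64(262.1))]
side 150 [(14, np.float64(220.3), np.float64(211.5)), (13, np.float64(272.4), np.float64(220.8)), (20, np.float64(221.2), np.float64(223.0)), (453, np.float64(243.5), np.float64(242.9)), (17, np.float64(205.9), np.float64(233.1)), (15, np.float64(261.0), np.float64(243.4))]
side 190 []
side 215 []
```

View pics/crop.png

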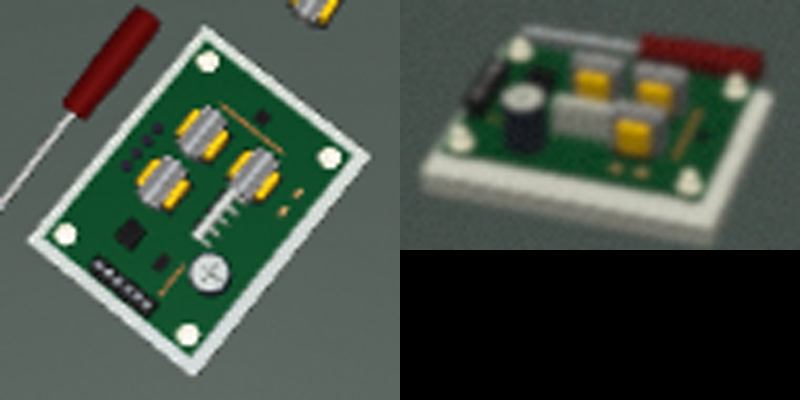

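The capacitor corner A is confirmed at top-view (267,262). B is at (238,238), C at (272,197) and D at (301,220). The side view agrees. Now I'll triangulate and fit.

```bash
cat > fit.py <<'E'
import cv2,numpy as np
from bench import eyes
T=dict(a=(267.3,262.1),b=(238.2,238.2),c=(272,197.2),d=(301,220))
S=dict(a=(205.9,233.1),b=(220.3,211.5),c=(272.4,220.8),d=(261,243.4))
U=dict(a=(83,58),b=(83,-58),c=(-83,-58),d=(-83,58))
def cen(img,p,w=4):
    u,v=map(round,p); g=img[v-w:v+w+1,u-w:u+w+1].astype(float)
    e=g[:,:,[0,2]].min(2) # red/blue low on the green board
    q=np.clip(e-0.45*e.max(),0,None); Y,X=np.mgrid[v-w:v+w+1,u-w:u+w+1]
    q*=np.hypot(X-p[0],Y-p[1])<w
    return np.array([(q*X).sum(),(q*Y).sum()])/q.sum()
def cam(n): c=eyes.camera_info(n); return np.array(c["mtx"]),np.array(c["extrinsics"])
def P(n): K,E=cam(n); return K@np.linalg.inv(E)[:3]
def ray(n,p,z):
    K,E=cam(n); d=E[:3,:3]@np.linalg.solve(K,[*p,1]); o=E[:3,3]; return (o+d*(z-o[2])/d[2])[:2]
if __name__=="__main__":
    t=cv2.imread("pics/top0.png")[:,:,::-1]; s=cv2.imread("pics/side0.png")[:,:,::-1]
    W={n:[] for n in("tri","top","side")}
    for k in "abcd":
        p,q=cen(t,T[k]),cen(s,S[k])
        h=cv2.triangulatePoints(P("top"),P("side"),p,q)[:,0]; h=h[:3]/h[3]
        W["tri"].append(h[:2]); W["top"].append(ray("top",p,.041)); W["side"].append(ray("side",q,.041))
        print(k,p.round(1),q.round(1),h.round(4),W["top"][-1].round(4),W["side"][-1].round(4))
    A=np.array([U[k] for k in "abcd"])/1000
    for n,w in W.items():
        w=np.array(w); m=w.mean(0); H=A.T@(w-m); th=np.arctan2(H[0,1]-H[1,0],H[0,0]+H[1,1])
        R=np.array([[np.cos(th),-np.sin(th)],[np.sin(th),np.cos(th)]]); f=A@R.T+m
        print(n,m.round(4),round(np.degrees(th),1),f.round(4).tolist(),"res mm",(1e3*(w-f)).round(1).tolist())
E
python3 fit.py
python3 - <<'E'
from scipy.spatial.transform import Rotation as R
from bench import r
print(R.from_rotvec(r.get_obs()["orientation"]).as_matrix().round(3), r.get_obs()["joints"])
E
```

```text
a [267.2 262.1] [205.7 233. ] [0.4405 0.0345 0.0352] [0.4385 0.0346] [0.4399 0.0268]
b [238.2 238.2] [220.2 211.2] [0.5143 0.1245 0.0355] [0.5118 0.1242] [0.5135 0.1166]
c [272.  197.2] [272.4 220.8] [0.6436 0.0197 0.0335] [0.6396 0.0201] [0.6414 0.01  ]
d [301. 220.] [261.  243.6] [ 0.5702 -0.0701  0.034 ] [ 0.567  -0.0693] [ 0.5686 -0.0785]
tri [0.5422 0.0272] 140.9 [[0.4412, 0.0344], [0.5143, 0.1245], [0.6432, 0.0199], [0.5701, -0.0702]] res mm [[-0.7, 0.1], [0.0, -0.0], [0.5, -0.2], [0.2, 0.1]]
top [0.5392 0.0274] 140.9 [[0.4383, 0.0348], [0.5114, 0.1248], [0.6402, 0.0201], [0.5671, -0.0699]] res mm [[0.2, -0.1], [0.4, -0.5], [-0.6, 0.0], [-0.0, 0.6]]
side [0.5408 0.0187] 140.5 [[0.4399, 0.0267], [0.5136, 0.1163], [0.6418, 0.0107], [0.568, -0.0788]] res mm [[-0.0, 0.0], [-0.2, 0.3], [-0.4, -0.7], [0.6, 0.3]]
[[-0.897  0.443 -0.001]
 [ 0.443  0.897 -0.002]
 [-0.    -0.002 -1.   ]] [-1.22009451  0.47771254  0.02238834  1.55633233 -0.01149918  1.10930213
 -0.08309364]
```

step_arm:
  rows:
    - [0.234, -0.95, 0, 0, 0, -0.07]
    - [0.234, -0.95, 0, 0, 0, -0.07]
    - [0.234, -0.95, 0, 0, 0, -0.07]
    - [0.234, -0.95, 0, 0, 0, -0.07]
    - [0.234, -0.95, 0, 0, 0, -0.07]
  jaw: 1
  squeeze: 20

```text
clock: 0.52
tcp_pos: [0.3487, 0.4007, 0.2449]
orientation: [-1.045, -2.962, 0.001]
contact_force: [1.6, 0.3, -0.1]
grip_width: 0.0257
gripper_force: 0.0
```

step_arm:
  rows:
    - [0.151, -0.61, 0, 0, 0, 0]
    - [0.151, -0.61, 0, 0, 0, 0]
    - [0.151, -0.61, 0, 0, 0, 0]
    - [0.151, -0.61, 0, 0, 0, 0]
    - [0.151, -0.61, 0, 0, 0, 0]

```text
clock: 0.93
tcp_pos: [0.3986, 0.1985, 0.2452]
orientation: [-1.046, -2.962, -0.0]
contact_force: [0.5, -0.6, 0.4]
grip_width: 0.0
gripper_force: 0.0
```

step_arm:
  rows:
    - [0.068, -0.273, 0, 0, 0, 0]
    - [0.068, -0.273, 0, 0, 0, 0]
    - [0.068, -0.273, 0, 0, 0, 0]
    - [0.068, -0.273, 0, 0, 0, 0]
    - [0.068, -0.273, 0, 0, 0, 0]

```text
clock: 1.35
tcp_pos: [0.4403, 0.0292, 0.2455]
orientation: [1.06, 2.956, -0.003]
contact_force: [-0.0, -0.8, 0.0]
grip_width: -0.0001
gripper_force: 0.0
```

step_arm:
  rows:
    - [-0.001, 0.008, -0.25, 0, 0, 0]
    - [-0.001, 0.008, -0.25, 0, 0, 0]
    - [-0.001, 0.008, -0.25, 0, 0, 0]
    - [-0.001, 0.008, -0.25, 0, 0, 0]
    - [-0.001, 0.008, -0.25, 0, 0, 0]

```text
clock: 1.77
tcp_pos: [0.4352, 0.0412, 0.0911]
orientation: [-1.043, -2.956, 0.009]
contact_force: [-0.7, -0.4, -0.2]
grip_width: -0.0001
gripper_force: 0.0
```

Run:
```python
from bench import r, eyes
import cv2,numpy as np
b=eyes.grab_frame("side")[:,:,::-1]; t=eyes.grab_frame("top")[:,:,::-1]
cv2.imwrite("pics/s1.png",b);cv2.imwrite("pics/t1.png",t)
c=np.hstack([cv2.resize(b[170:260,170:270],(400,360),interpolation=2),cv2.resize(t[190:280,223:323],(400,360),interpolation=2)]);cv2.imwrite("pics/c1.png",c)
o=r.get_obs();print(r.tips_ahead,o["tcp_pos"],o["contact_force"])
```

```text
0.014 [0.43860722 0.04152585 0.09521436] [ 0.72380286 -0.81916017  0.86041756]
```

View pics/c1.png

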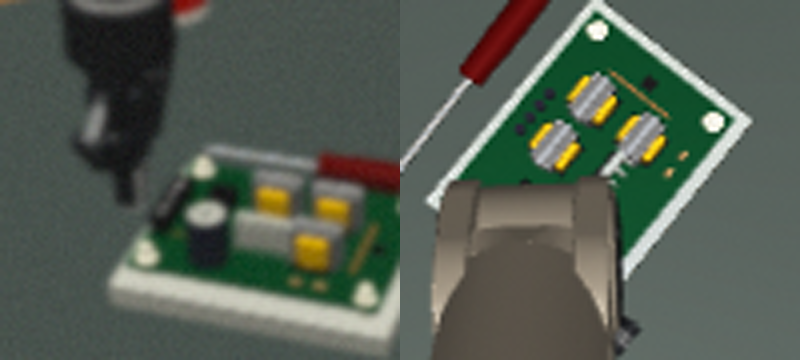

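The side view shows the tip near (202,220), about 7 mm beyond rivet A (206,233) in y. I'll check it by projection.

Run:
```python
from bench import r
from fit import *
o=r.get_obs();p=o["tcp_pos"];print(o["clock"],p,o["qvel"].round(3))
for n in("side","top"):
  for q in [p-[0,0,.014],[.4395,.0345,.044],[.5127,.1247,.044],[.6415,.02,.044],[.5685,-.07,.044]]:
    h=P(n)@[*q,1];print(n,(h[:2]/h[2]).round(1))
```

```text
1.8667 [0.43860722 0.04152585 0.09521436] [-0.006 -0.048  0.015 -0.029  0.004  0.005  0.001]
side [202.8 218.9]
side [204.7 230.7]
side [219.1 209. ]
side [271.1 218.2]
side [259.9 241. ]
top [264.2 261.5]
top [267.2 261.7]
top [237.9 237.8]
top [272.  196.4]
top [301.3 219.4]
```

step_arm:
  rows:
    - [0.001, -0.012, 0, 0, 0, 0]
    - [0.001, -0.012, 0, 0, 0, 0]
    - [0.001, -0.012, 0, 0, 0, 0]
    - [0.001, -0.012, 0, 0, 0, 0]

```text
clock: 2.2
tcp_pos: [0.4405, 0.0346, 0.0966]
orientation: [1.046, 2.96, 0.003]
contact_force: [0.1, -0.0, -0.1]
grip_width: -0.0002
gripper_force: 0.0
```

step_arm:
  rows:
    - [0, 0, -0.03, 0, 0, 0]
    - [0, 0, -0.045, 0, 0, 0]
    - [0, 0, -0.05, 0, 0, 0]
    - [0, 0, -0.053, 0, 0, 0]
    - [0, 0, -0.053, 0, 0, 0]

```text
clock: 2.62
tcp_pos: [0.4395, 0.0344, 0.0634]
orientation: [-1.046, -2.962, 0.001]
contact_force: [-0.6, 0.7, -0.1]
grip_width: 0.0
gripper_force: 0.0
```

step_arm:
  rows:
    - [0, 0, -0.002, 0, 0, 0]
    - [0, 0, -0.005, 0, 0, 0]
    - [0, 0, -0.008, 0, 0, 0]
    - [0, 0, -0.011, 0, 0, 0]
    - [0, 0, -0.012, 0, 0, 0]

```text
clock: 3.03
tcp_pos: [0.4399, 0.0346, 0.0564]
orientation: [1.046, 2.962, 0.001]
contact_force: [-0.0, 0.9, 2.9]
grip_width: 0.0003
gripper_force: 1.5
```

step_arm:
  rows:
    - [0, 0, -0.002, 0, 0, 0]
    - [0, 0, -0.004, 0, 0, 0]
    - [0, 0, -0.006, 0, 0, 0]
    - [0, 0, -0.007, 0, 0, 0]
    - [0, 0, -0.007, 0, 0, 0]

```text
clock: 3.45
tcp_pos: [0.4399, 0.0345, 0.052]
orientation: [1.046, 2.962, 0.0]
contact_force: [1.1, 0.5, 2.5]
grip_width: 0.0004
gripper_force: 1.2
```

step_arm:
  rows:
    - [0, 0, -0.001, 0, 0, 0]
    - [0, 0, -0.001, 0, 0, 0]
    - [0, 0, -0.002, 0, 0, 0]
    - [0, 0, -0.002, 0, 0, 0]

```text
clock: 3.78
tcp_pos: [0.4399, 0.0346, 0.0509]
orientation: [1.046, 2.962, 0.0]
contact_force: [2.8, 1.4, 2.8]
grip_width: -0.0003
gripper_force: 1.4
```

step_arm:
  rows:
    - [0, 0, -0.001, 0, 0, 0]
    - [0, 0, -0.001, 0, 0, 0]
    - [0, 0, -0.001, 0, 0, 0]

```text
clock: 4.03
tcp_pos: [0.4399, 0.0346, 0.0504]
orientation: [1.046, 2.962, 0.0]
contact_force: [1.2, 0.3, 4.7]
grip_width: 0.0001
gripper_force: 2.5
```

step_arm:
  rows:
    - [0, 0, -0.001, 0, 0, 0]
    - [0, 0, -0.001, 0, 0, 0]
    - [0, 0, -0.001, 0, 0, 0]

```text
clock: 4.28
tcp_pos: [0.4399, 0.0346, 0.05]
orientation: [1.046, 2.962, 0.001]
contact_force: [0.1, 0.6, 8.6]
grip_width: 0.0001
gripper_force: 4.2
```

step_arm:
  rows:
    - [0, 0, 0.02, 0, 0, 0]
    - [0, 0, 0.06, 0, 0, 0]
    - [0, 0, 0.117, 0, 0, 0]
    - [0.1, -0.007, 0.117, 0, 0, 0]
    - [0.16, -0.012, 0.117, 0, 0, 0]

```text
clock: 4.7
tcp_pos: [0.5229, 0.0292, 0.1229]
orientation: [1.043, 2.962, 0.006]
contact_force: [0.5, 0.8, -0.2]
grip_width: -0.0003
gripper_force: 0.0
```

Run:
```python
from bench import r, eyes
from fit import *
b=eyes.grab_frame("side"); cv2.imwrite("pics/s2.png",b[:,:,::-1])
s=cv2.imread("pics/side0.png")[:,:,::-1]
for k in "abcd": print(k,cen(s,S[k]).round(2),cen(b,S[k]).round(2))
cv2.imwrite("pics/c2.png",cv2.resize(np.hstack([s[195:260,190:290],b[195:260,190:290]])[:,:,::-1],(800,260),interpolation=2))
print(r.get_obs()["tcp_pos"])
```

```text
a [205.68 233.  ] [205.62 233.73]
b [220.24 211.16] [220.21 211.16]
c [272.39 220.79] [272.39 220.79]
d [261.04 243.58] [261.04 243.57]
[0.53278794 0.02864046 0.12275232]
```

View pics/c2.png

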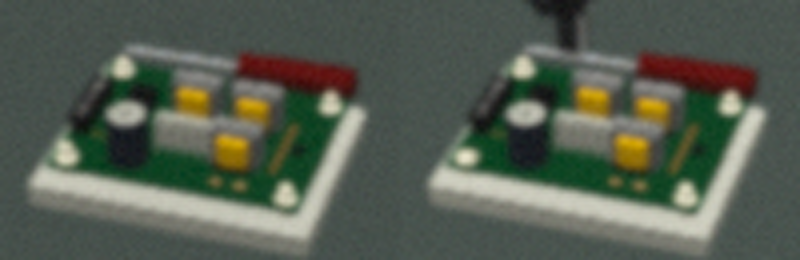

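Rivet A is visibly flat on its collar and the unit hasn't moved. On to C.

step_arm:
  rows:
    - [0.06, -0.004, 0, 0, 0, 0]
    - [0.12, -0.008, 0, 0, 0, 0]
    - [0.176, -0.012, 0, 0, 0, 0]
    - [0.176, -0.012, 0, 0, 0, 0]
    - [0.176, -0.012, 0, 0, 0, 0]

```text
clock: 5.17
tcp_pos: [0.6286, 0.0205, 0.1187]
orientation: [-1.046, -2.961, 0.002]
contact_force: [-0.6, 0.3, 0.3]
grip_width: -0.0
gripper_force: 0.0
```

step_arm:
  rows:
    - [0, 0, -0.05, 0, 0, 0]
    - [0, 0, -0.08, 0, 0, 0]
    - [0, 0, -0.09, 0, 0, 0]
    - [0, 0, -0.095, 0, 0, 0]
    - [0, 0, -0.095, 0, 0, 0]

```text
clock: 5.58
tcp_pos: [0.6273, 0.021, 0.0626]
orientation: [-1.045, -2.961, 0.001]
contact_force: [0.1, 0.0, 0.9]
grip_width: 0.0001
gripper_force: 0.0
```

step_arm:
  rows:
    - [0, 0, 0.005, 0, 0, 0]
    - [0.012, -0.001, 0.005, 0, 0, 0]
    - [0.024, -0.002, 0.003, 0, 0, 0]
    - [0.024, -0.002, 0, 0, 0, 0]
    - [0.024, -0.002, 0, 0, 0, 0]

```text
clock: 6.0
tcp_pos: [0.6435, 0.0199, 0.063]
orientation: [1.046, 2.962, 0.0]
contact_force: [-1.0, 0.6, -0.5]
grip_width: -0.0003
gripper_force: 0.0
```

step_arm:
  rows:
    - [-0.001, 0, -0.004, 0, 0, 0]
    - [-0.001, 0, -0.008, 0, 0, 0]
    - [-0.001, 0, -0.011, 0, 0, 0]
    - [-0.001, 0, -0.014, 0, 0, 0]
    - [-0.001, 0, -0.016, 0, 0, 0]

```text
clock: 6.42
tcp_pos: [0.642, 0.0199, 0.0532]
orientation: [-1.046, -2.962, 0.0]
contact_force: [-0.5, -0.9, 3.6]
grip_width: -0.0001
gripper_force: 1.5
```

step_arm:
  rows:
    - [0, 0, -0.001, 0, 0, 0]
    - [0, 0, -0.002, 0, 0, 0]
    - [0, 0, -0.003, 0, 0, 0]
    - [0, 0, -0.003, 0, 0, 0]

```text
clock: 6.75
tcp_pos: [0.642, 0.0199, 0.0514]
orientation: [-1.046, -2.962, 0.0]
contact_force: [-1.6, 0.1, 2.7]
grip_width: 0.0001
gripper_force: 1.3
```

step_arm:
  rows:
    - [0, 0, -0.001, 0, 0, 0]
    - [0, 0, -0.002, 0, 0, 0]
    - [0, 0, -0.002, 0, 0, 0]
    - [0, 0, -0.002, 0, 0, 0]

```text
clock: 7.08
tcp_pos: [0.642, 0.0199, 0.0505]
orientation: [-1.046, -2.962, -0.0]
contact_force: [-1.6, -0.1, 5.7]
grip_width: 0.0002
gripper_force: 2.6
```

step_arm:
  rows:
    - [0, 0, -0.001, 0, 0, 0]
    - [0, 0, -0.001, 0, 0, 0]
    - [0, 0, -0.001, 0, 0, 0]

```text
clock: 7.33
tcp_pos: [0.6421, 0.0199, 0.0502]
orientation: [-1.046, -2.962, -0.0]
contact_force: [-3.2, -0.1, 7.2]
grip_width: -0.0
gripper_force: 3.8
```

step_arm:
  rows:
    - [0, 0, 0.02, 0, 0, 0]
    - [0, 0, 0.06, 0, 0, 0]
    - [0, 0, 0.117, 0, 0, 0]
    - [0, 0, 0.117, 0, 0, 0]
    - [0, 0, 0.117, 0, 0, 0]

```text
clock: 7.75
tcp_pos: [0.644, 0.02, 0.1225]
orientation: [1.044, 2.958, 0.004]
contact_force: [-1.6, -0.1, -0.6]
grip_width: 0.0
gripper_force: 0.0
```

step_arm:
  rows:
    - [-0.05, 0.04, 0, 0, 0, 0]
    - [-0.1, 0.081, 0, 0, 0, 0]
    - [-0.15, 0.122, 0, 0, 0, 0]
    - [-0.2, 0.162, 0, 0, 0, 0]
    - [-0.216, 0.175, 0, 0, 0, 0]

```text
clock: 8.17
tcp_pos: [0.507, 0.1286, 0.1184]
orientation: [-1.036, -2.96, 0.002]
contact_force: [-0.0, 0.5, -0.3]
grip_width: -0.0001
gripper_force: 0.0
```

step_arm:
  rows:
    - [0, 0, -0.03, 0, 0, 0]
    - [0, 0, -0.06, 0, 0, 0]
    - [0, 0, -0.08, 0, 0, 0]
    - [0, 0, -0.08, 0, 0, 0]
    - [0, 0, -0.08, 0, 0, 0]

```text
clock: 8.58
tcp_pos: [0.5121, 0.1243, 0.0712]
orientation: [-1.046, -2.961, 0.003]
contact_force: [-0.2, -0.2, -0.6]
grip_width: -0.0006
gripper_force: 0.0
```

Run:
```python
from bench import r, eyes
from fit import *
b=eyes.grab_frame("side"); cv2.imwrite("pics/s3.png",b[:,:,::-1])
for k in "acd": print(k,cen(b,S[k]).round(2))
cv2.imwrite("pics/c3.png",cv2.resize(b[180:260,190:290][:,:,::-1],(600,480),interpolation=2))
print(r.get_obs()["tcp_pos"])
```

```text
a [205.66 233.73]
c [272.28 221.31]
d [261.03 243.57]
[0.51278288 0.12442422 0.07188721]
```

View pics/c3.png

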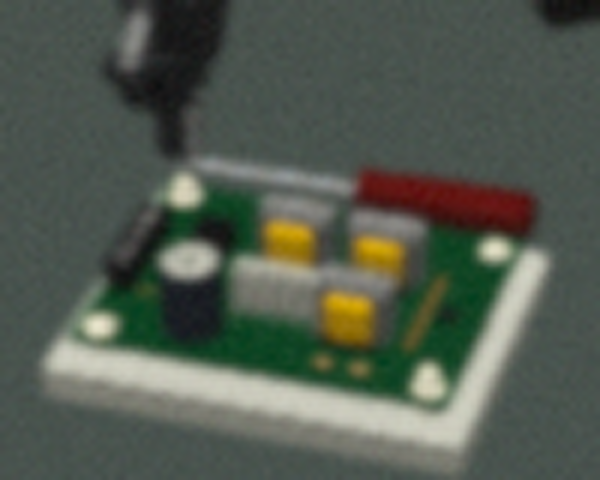

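A and C are down and the tip is over B. I'll press B now.

step_arm:
  rows:
    - [0, 0, -0.008, 0, 0, 0]
    - [0, 0, -0.016, 0, 0, 0]
    - [0, 0, -0.02, 0, 0, 0]
    - [0, 0, -0.023, 0, 0, 0]
    - [0, 0, -0.026, 0, 0, 0]

```text
clock: 9.05
tcp_pos: [0.5126, 0.1249, 0.0562]
orientation: [-1.046, -2.962, -0.0]
contact_force: [-1.4, -0.8, 2.3]
grip_width: -0.0
gripper_force: 1.6
```

step_arm:
  rows:
    - [0, 0, -0.002, 0, 0, 0]
    - [0, 0, -0.004, 0, 0, 0]
    - [0, 0, -0.005, 0, 0, 0]
    - [0, 0, -0.005, 0, 0, 0]

```text
clock: 9.38
tcp_pos: [0.5126, 0.1249, 0.0533]
orientation: [1.046, 2.962, 0.0]
contact_force: [-1.4, 0.4, 2.1]
grip_width: -0.0001
gripper_force: 1.2
```

step_arm:
  rows:
    - [0, 0, -0.002, 0, 0, 0]
    - [0, 0, -0.003, 0, 0, 0]
    - [0, 0, -0.004, 0, 0, 0]
    - [0, 0, -0.004, 0, 0, 0]

```text
clock: 9.72
tcp_pos: [0.5126, 0.1249, 0.0508]
orientation: [1.046, 2.962, 0.0]
contact_force: [0.4, -0.4, 2.1]
grip_width: -0.0001
gripper_force: 1.3
```

step_arm:
  rows:
    - [0, 0, -0.001, 0, 0, 0]
    - [0, 0, -0.001, 0, 0, 0]
    - [0, 0, -0.001, 0, 0, 0]

```text
clock: 9.97
tcp_pos: [0.5126, 0.1249, 0.0505]
orientation: [1.046, 2.962, 0.0]
contact_force: [-1.3, -0.6, 5.2]
grip_width: 0.0001
gripper_force: 2.6
```

step_arm:
  rows:
    - [0, 0, -0.001, 0, 0, 0]
    - [0, 0, -0.001, 0, 0, 0]
    - [0, 0, -0.001, 0, 0, 0]

```text
clock: 10.22
tcp_pos: [0.5126, 0.1249, 0.0501]
orientation: [1.046, 2.962, 0.0]
contact_force: [-1.5, -0.4, 8.1]
grip_width: 0.0001
gripper_force: 4.0
```

step_arm:
  rows:
    - [0, 0, 0.02, 0, 0, 0]
    - [0, 0, 0.06, 0, 0, 0]
    - [0, 0, 0.117, 0, 0, 0]
    - [0, 0, 0.117, 0, 0, 0]
    - [0, 0, 0.117, 0, 0, 0]

```text
clock: 10.63
tcp_pos: [0.514, 0.1255, 0.1221]
orientation: [1.045, 2.959, 0.005]
contact_force: [0.2, 1.4, -1.1]
grip_width: 0.0004
gripper_force: 0.0
```

step_arm:
  rows:
    - [0.015, -0.053, 0, 0, 0, 0]
    - [0.03, -0.105, 0, 0, 0, 0]
    - [0.045, -0.157, 0, 0, 0, 0]
    - [0.06, -0.21, 0, 0, 0, 0]
    - [0.074, -0.26, 0, 0, 0, 0]

```text
clock: 11.05
tcp_pos: [0.5565, -0.0327, 0.1191]
orientation: [-1.045, -2.961, 0.001]
contact_force: [0.6, 0.7, -0.9]
grip_width: -0.0001
gripper_force: 0.0
```

step_arm:
  rows:
    - [0.019, -0.065, 0, 0, 0, 0]
    - [0.019, -0.065, -0.03, 0, 0, 0]
    - [0.019, -0.065, -0.06, 0, 0, 0]
    - [0.019, -0.065, -0.08, 0, 0, 0]
    - [0.019, -0.065, -0.08, 0, 0, 0]

```text
clock: 11.47
tcp_pos: [0.5659, -0.0696, 0.0688]
orientation: [-1.043, -2.957, 0.003]
contact_force: [-0.6, 0.5, -0.1]
grip_width: -0.0002
gripper_force: 0.0
```

step_arm:
  rows:
    - [0, 0, 0, 0, 0, 0]
    - [0, 0, 0, 0, 0, 0]

```text
clock: 11.63
tcp_pos: [0.5686, -0.0696, 0.0722]
orientation: [1.044, 2.963, 0.0]
contact_force: [0.7, 0.6, -0.0]
grip_width: 0.0001
gripper_force: 0.0
```

step_arm:
  rows:
    - [0, 0, -0.008, 0, 0, 0]
    - [0, 0, -0.016, 0, 0, 0]
    - [0, 0, -0.02, 0, 0, 0]
    - [0, 0, -0.023, 0, 0, 0]
    - [0, 0, -0.026, 0, 0, 0]

```text
clock: 12.05
tcp_pos: [0.5683, -0.0699, 0.0563]
orientation: [-1.046, -2.962, -0.0]
contact_force: [-1.1, 1.4, 2.7]
grip_width: -0.0
gripper_force: 1.6
```

step_arm:
  rows:
    - [0, 0, -0.002, 0, 0, 0]
    - [0, 0, -0.004, 0, 0, 0]
    - [0, 0, -0.005, 0, 0, 0]
    - [0, 0, -0.005, 0, 0, 0]

```text
clock: 12.38
tcp_pos: [0.5682, -0.0699, 0.0533]
orientation: [-1.046, -2.962, -0.0]
contact_force: [-0.3, 0.4, 2.5]
grip_width: -0.0001
gripper_force: 1.2
```

step_arm:
  rows:
    - [0, 0, -0.002, 0, 0, 0]
    - [0, 0, -0.003, 0, 0, 0]
    - [0, 0, -0.004, 0, 0, 0]
    - [0, 0, -0.004, 0, 0, 0]

```text
clock: 12.72
tcp_pos: [0.5683, -0.0699, 0.0508]
orientation: [-1.046, -2.962, -0.0]
contact_force: [-1.7, 1.0, 3.2]
grip_width: 0.0001
gripper_force: 1.3
```

step_arm:
  rows:
    - [0, 0, -0.001, 0, 0, 0]
    - [0, 0, -0.001, 0, 0, 0]
    - [0, 0, -0.001, 0, 0, 0]

```text
clock: 12.97
tcp_pos: [0.5684, -0.07, 0.0505]
orientation: [-1.046, -2.962, -0.0]
contact_force: [-2.3, 1.3, 5.9]
grip_width: -0.0001
gripper_force: 2.6
```

step_arm:
  rows:
    - [0, 0, -0.001, 0, 0, 0]
    - [0, 0, -0.001, 0, 0, 0]
    - [0, 0, -0.001, 0, 0, 0]

```text
clock: 13.22
tcp_pos: [0.5684, -0.07, 0.0501]
orientation: [-1.046, -2.962, -0.001]
contact_force: [-3.5, 1.8, 7.5]
grip_width: 0.0001
gripper_force: 4.0
```

step_arm:
  rows:
    - [0, 0, 0.02, 0, 0, 0]
    - [0, 0, 0.06, 0, 0, 0]
    - [0, 0, 0.117, 0, 0, 0]
    - [0, 0, 0.17, 0, 0, 0]
    - [0, 0, 0.22, 0, 0, 0]

```text
clock: 13.63
tcp_pos: [0.5685, -0.0709, 0.1839]
orientation: [1.047, 2.961, -0.001]
contact_force: [1.0, 0.4, 0.2]
grip_width: 0.0002
gripper_force: 0.0
```

step_arm:
  rows:
    - [-0.04, 0, 0.04, 0, 0, 0]
    - [-0.09, 0, 0.08, 0, 0, 0]
    - [-0.14, 0, 0.1, 0, 0, 0]
    - [-0.16, 0, 0.1, 0, 0, 0]
    - [-0.16, 0, 0.1, 0, 0, 0]

```text
clock: 14.05
tcp_pos: [0.4702, -0.0707, 0.2426]
orientation: [1.048, 2.961, 0.003]
contact_force: [-0.6, -0.7, -0.4]
grip_width: 0.0
gripper_force: 0.0
```

Run:
```python
from bench import r, eyes
from fit import *
b=eyes.grab_frame("side"); t=eyes.grab_frame("top")
for k in "abcd": print(k,cen(b,S[k]).round(2),cen(t,T[k]).round(2))
cv2.imwrite("pics/c4.png",np.hstack([cv2.resize(b[195:265,190:290],(400,280),interpolation=2),cv2.resize(t[150:290,200:400],(400,280))])[:,:,::-1])
o=r.get_obs();print(o["clock"],o["tcp_pos"],o["qvel"].round(3),o["contact_force"])
```

```text
a [205.65 233.73] [267.25 262.11]
b [220.27 211.82] [238.17 238.16]
c [272.32 221.32] [272.04 197.11]
d [261.09 244.17] [301.15 220.18]
14.15 [ 0.47277204 -0.0700552   0.24190132] [ 0.003  0.035 -0.009 -0.024 -0.003  0.001  0.002] [1.2333036  1.00763314 0.45356719]
```

View pics/c4.png

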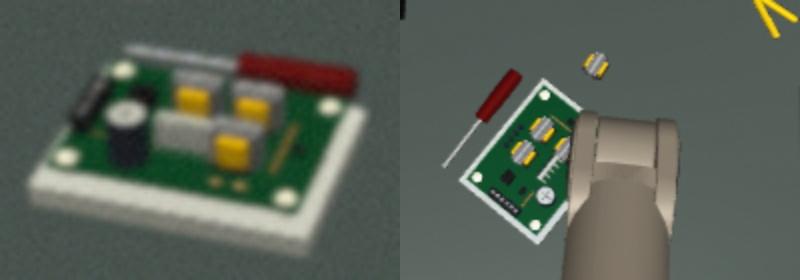

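All four heads sit flat on their collars, nothing has moved, and the hand is well clear.

step_arm:
  rows:
    - [0, 0, 0, 0, 0, 0]
    - [0, 0, 0, 0, 0, 0]
    - [0, 0, 0, 0, 0, 0]

```text
clock: 14.4
tcp_pos: [0.4729, -0.0701, 0.2411]
orientation: [-1.045, -2.962, 0.002]
contact_force: [0.2, 0.3, -0.3]
grip_width: -0.0001
gripper_force: 0.0
```

```bash
python3 -c "
from bench import r
print(r.hand_in())"
```

```text
the job is handed in; nothing more can be done
None
```

I pressed all four rivets home in the order A, C, B, D, with a highest reading of about 9 N at the end of any press; the last pictures show the unit unmoved and the hand clear, and I handed the job in at 14.4 s (no verdict came back).

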